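# Bolt the board test fixture shut past its spring catch

### The job

Lock the clear cover of the board test fixture: with one fingertip press the yellow spring catch bar down and keep it down, while the other fingertip pushes the red thumb tab so that the bolt slides fully home into the keeper on the cover. Then take the hand away so that the catch springs up behind the bolt, and do not disturb the loose things lying round the fixture.

Things in the scene. Friction and masses are not known exactly. Their poses are not given: they have to be found in the camera images.
- fixture: Board test fixture fixed to the bench: base plate 10 mm high, x -48 to 42, y -160 to 60 mm; clear cover over a board at y -76 to -156 (top 44 mm). Origin on the bench under the bolt mechanism, z up. The bolt slides along -y at x = +20 mm, the catch bar lies parallel at x = -30 mm. Guides (y 50 and -52) and the catch's end blocks (y 52 and -38) reach up to 34 mm, the keeper (y -84) 44 mm.
- tab_push (a point): On the push face (towards fixture +y) of the red upright thumb tab on the bolt, mid-width, 6 mm below its top; moves with the bolt. Push along fixture -y. Tab 28 (x) x 12 (y) mm, top 70 mm above the bench; the rod under it tops at 30 mm, its steel lug on the catch side at 36 mm. The guide 28 mm behind it is only 34 mm high.
- catch_top (a point): Centre of the top of the yellow spring catch bar, 22 (x) x 80 (y) mm, 50 mm above the bench when up; moves down with the bar. The bar spans fixture y -33 to +47 mm, so a fingertip can slide along it while the bolt travels. Its line is 50 mm from the tab's, across the sliding direction.
- bolt (a joint): Bolt travel in m along fixture -y: 0 withdrawn, 0.040 fully home in the keeper (rigid stop). Starts between 0 and 0.004. With the catch up it is blocked at 0.006. It stays where it is left; sliding takes about 2 N.
- catch (a joint): Depth of the catch bar in m: 0 up, 0.008 fully down (rigid stop, top 42 mm above the bench). Spring about 2.5 N at first, 5.5 N fully down. From 0.0055 down the bolt's lug can pass over its tooth; only once the bolt is beyond 0.036 can the catch, let go, spring fully up behind the lug.
- wick_reel: Loose yellow reel of desoldering wick, 48 mm across, 10 mm high, on the bench beyond the +y end of the fixture; origin under its centre. Leave it alone.
- kapton_roll: Loose orange tape roll, 66 x 70 mm, 20 mm high, on the bench on the +x side of the fixture, beside the cover; origin under its centre. Leave it alone. (Among the fixed furniture, the white air blower on the left of the bench is 344 mm high, about 0.65 to 0.87 m ahead of the robot base and 0.25 to 0.55 m to its left: swing clear of it.)
- driver_red: Loose small screwdriver with red handle, 18 x 166 x 20 mm, lying on the bench along the -x side of the fixture; origin under its centre. Leave it alone.

How it is judged (in metres and radians):
On the way, in this order (a step that is already met when the one before it is completed fails the run):
1. a fingertip holds the catch down while the bolt is still withdrawn (value of joint catch above 0.005 m and contact force between the fingers and catch above 0.5 N and value of joint bolt below 0.012 m), for 0.05 s.
2. with the bolt past half way, the fingers press the catch and push the bolt at the same time (value of joint bolt above 0.022 m and value of joint catch above 0.005 m and contact force between the fingers and catch above 0.5 N and contact force between the fingers and bolt above 0.5 N), for 0.03 s.
At the end, for the whole second after the job is handed in: The bolt is home (travel over 35.5 of 40 mm) and at rest, the catch has sprung up behind it (less than 1.5 mm down), and every loose thing is within 15 mm of where it lay (value of joint bolt above 0.0355 m and value of joint catch below 0.0015 m and velocity of joint bolt between -0.005 and 0.005 m/s and distance of each of wick_reel, kapton_roll, driver_red from where it was at the start of the episode below 0.015 m); the robot touches nothing.
It fails at once if a loose thing near the fixture is shifted, lifted or carried by more than 15 mm (distance of any of wick_reel, kapton_roll, driver_red from where it was at the start of the episode above 0.015 m).
It also fails if it takes over 38 s, if anything falls off the work surface, if the arm or the gripper's body presses on something with over 40 N, if the wrist force passes 120 N, or if a joint passes its speed limit or range.

### The arm

A 6-joint arm with a two-finger parallel gripper is mounted at the origin on a cart in front of the work surface, level with it; the furniture and walls round the work are solid. World frame = base frame: x ahead of the robot, y to its left, z up, the work surface at z = 0. Lengths are in mm, angles in degrees, forces in N, time in s.
With the tool pointing down it reaches from about 400 to 825 mm from the base axis. Payload 7 kg.
Tool frame: the origin (TCP) lies between the finger pads; the fingertips stand 19 mm ahead of it and the grasp point (between the pads) is the TCP; z points along the fingers, y is the line along which they close (so a half turn about z gives the same grasp; the last joint's range is limited). The gripper opens to 88 mm and grips with 3 to 60 N. Pads are 19 mm wide; open, the fingers measure 130 mm over their backs; the gripper's body (78 mm by 193 mm) begins 47 mm behind the grasp point.
Start: joints at [-51.102, 20.546, 0.682, 0, -70.136, -16.507], TCP at [257.099, -624.096, 225.361] pointing down, gripper open.
Joint ranges: [-176.03, 176.03], [-82.01, 121.73], [-58.28, 71.71], [-173.87, 95.51], [-174.79, -0.11], [-173.66, 173.66]. Speed limits (degrees/s): [136.94, 136.94, 172.46, 180, 180, 180].

### API

Orientations are given as a 3x3 rotation matrix whose columns are the frame's x, y, z axes.
In Python, from rig import r, viewer gives the robot as it stands. The module is installed in compiled form; this text tells all that it offers. Calls block until the motion is done:
- r.move_ptp(position, orientation): joint-space move of the TCP to a pose.
- r.line_to(position, rotation=None, speed=150, f_stop=None): straight line of the TCP; rotation=None keeps the orientation; speed is the mean speed in mm/s. With f_stop (N) it stops when the force on the tool has changed by that much, and returns True; else False.
- r.move_joints(angles): joint-space move.
- r.command_gripper(opening, grasp_force=None): opening from 0.0 (shut) to 1.0 (fully open); grasp_force is the grip in N (None keeps the last); returns when the fingers have stopped.
- r.wait(seconds).
- r.ik(position, orientation): joint angles nearest the present ones, or None.
- viewer.snapshot(name): name is "scene" or "top"; returns the picture (480x640x3 uint8, red, green, blue); there is no depth.
- viewer.camera_params(name): a dict with "fx", "fy", "cx", "cy" (pixels), "R" (3x3) and "t" (3): a world point X has camera coordinates R X + t. Camera axes: x right, y down, z forward; pixel columns grow to the right and rows downward; lengths in mm; the calibration is good to about 2 mm. A picture is of the moment at which its call begins. camera_params takes no time and is no camera call.
A pose or a line that the arm cannot do raises r.MotionError and nothing moves.
- r.close_job(): hands the job in; it is judged then, once.
Readings, each from a call of its own:
- r.get_clock(): time.
- r.get_q(): joint angles.
- r.get_qd(): joint speeds.
- r.get_effort(): joint torques, N m.
- r.get_position(): TCP position.
- r.get_ee_rot(): TCP orientation.
- r.get_ft_force(): force on the tool from outside, world axes, zero at the start.
- r.get_wrist_torque(): the same for the moment, N m.
- r.get_gripper_width(): opening from 0.0 (shut) to 1.0 (fully open).
- r.get_grip_force(): force on a finger pad.
Only numpy, scipy, OpenCV 4.12 (cv2) and the standard library are available. Lean on these libraries where they do the work, as an engineer would, in place of code of your own. Each camera call takes 0.05 s, during which the arm holds its last target. There are 200 camera calls.

## Working session

There is one attempt and no reset: what is moved stays moved. The work goes in short steps, each a Python script; the robot and the scene stay as the last script left them, time stands still between calls to the robot, and variables do not carry over. Pictures are saved under pics/ and viewed, at most 12 in all, crops included, and the job is handed in when it is done.

```bash
mkdir -p pics; python3 - <<'E'
from rig import r, viewer
import cv2,numpy as np
for n in("scene","top"):
    im=viewer.snapshot(n); cv2.imwrite(f"pics/{n}0.png",im[:,:,::-1])
    p=viewer.camera_params(n); print(n,p)
print(r.get_clock())
E
```

```text
scene {'fx': 527.5898877066915, 'fy': 527.5898877066915, 'cx': 326.18236950154096, 'cy': 247.4002301236106, 'R': array([[ 0.66167572, -0.74954152, -0.01930704],
       [-0.45648515, -0.38227832, -0.80342056],
       [ 0.5948164 ,  0.54041725, -0.59509885]]), 't': array([-679.45945246,  132.46227063,  797.77001185])}
top {'fx': 596.3984923436234, 'fy': 596.3984923436234, 'cx': 317.1626237290992, 'cy': 248.32477469934395, 'R': array([[-0.01814866, -0.99983326,  0.00201772],
       [-0.99533091,  0.01787551, -0.09485169],
       [ 0.0947998 , -0.00372973, -0.99548937]]), 't': array([-437.12098292,  514.79457157,  927.13206156])}
0.1
```

View pics/scene0.png

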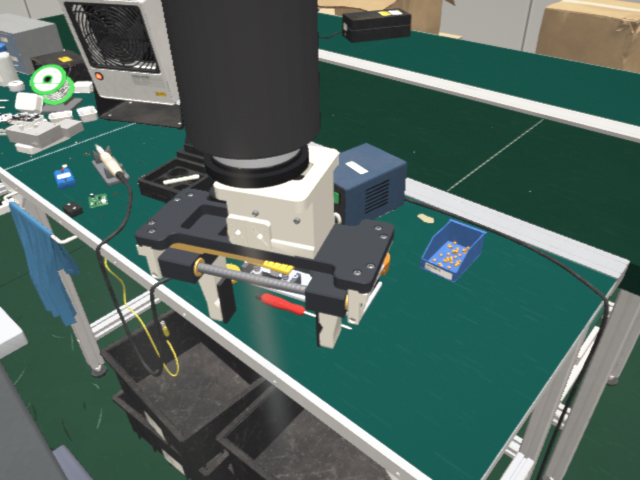

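View pics/top0.png

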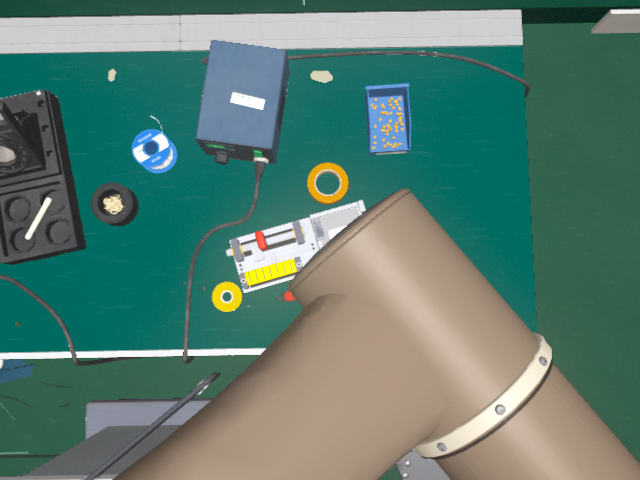

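```bash
python3 - <<'E'
from rig import r, viewer
import cv2,numpy as np
q=list(r.get_q()); q[0]=-92; r.move_joints(q)
for n,(x0,y0,w,h,s) in dict(scene=(180,200,240,180,3.3),top=(200,150,200,150,4)).items():
    im=viewer.snapshot(n)[:,:,::-1]; cv2.imwrite(f"pics/{n}1.png",im)
    cv2.imwrite(f"pics/{n}1c.png",cv2.resize(im[y0:y0+h,x0:x0+w],None,fx=s,fy=s,interpolation=cv2.INTER_CUBIC))
print(r.get_clock(), r.get_position(), r.get_ee_rot())
E
```

```text
1.925 [-212.97153301 -640.0940365   224.52636632] [[-9.48822357e-01  3.15810068e-01  3.68699703e-04]
 [ 3.15810270e-01  9.48821338e-01  1.39348475e-03]
 [ 9.02463676e-05  1.43860864e-03 -9.99998961e-01]]
```

View pics/scene1.png

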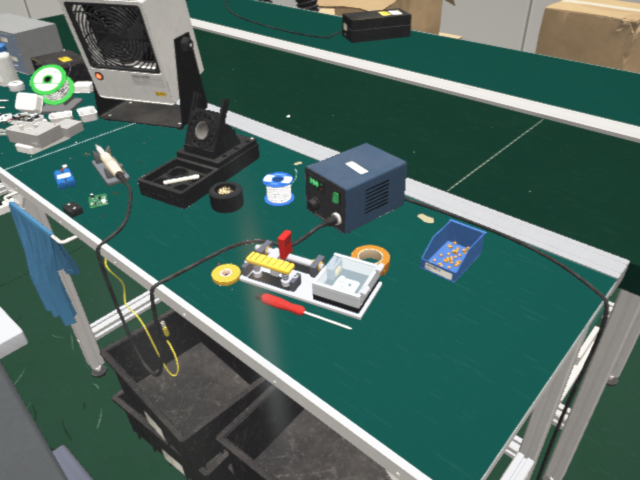

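View pics/top1c.png

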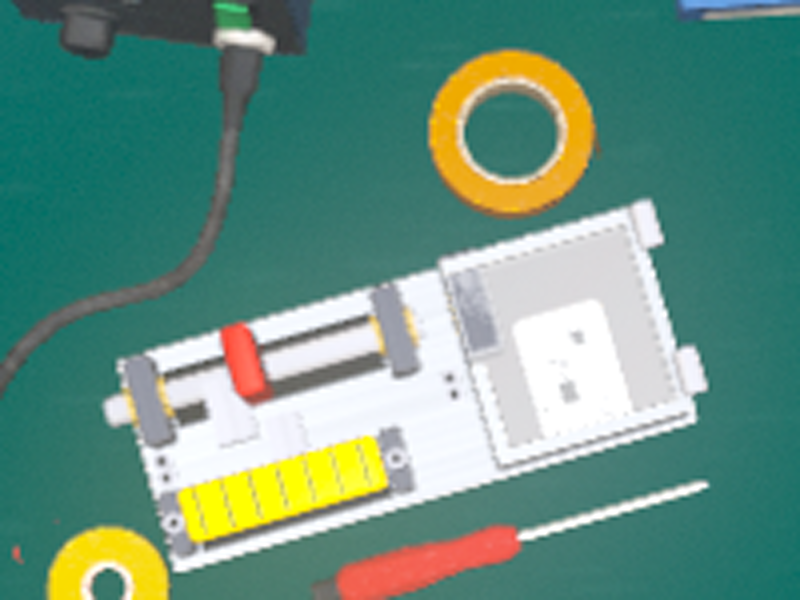

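The scene view shows the fixture at (310,275), with the red tab at (285,243), the yellow bar at (270,262), the reel at (226,274), the tape roll at (370,258) and the driver at (290,305). In the top crop (4x, offset 200,150), the bar top corners are at (177,492), (378,437), (388,486) and (190,541), and the red tab is at about (245,360).

```bash
python3 - <<'E'
import cv2
im=cv2.imread("pics/scene1.png")[215:335,205:365]
cv2.imwrite("pics/scene1d.png",cv2.resize(im,None,fx=5,fy=5,interpolation=cv2.INTER_CUBIC))
E
```

```text
(no output)
```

View pics/scene1d.png

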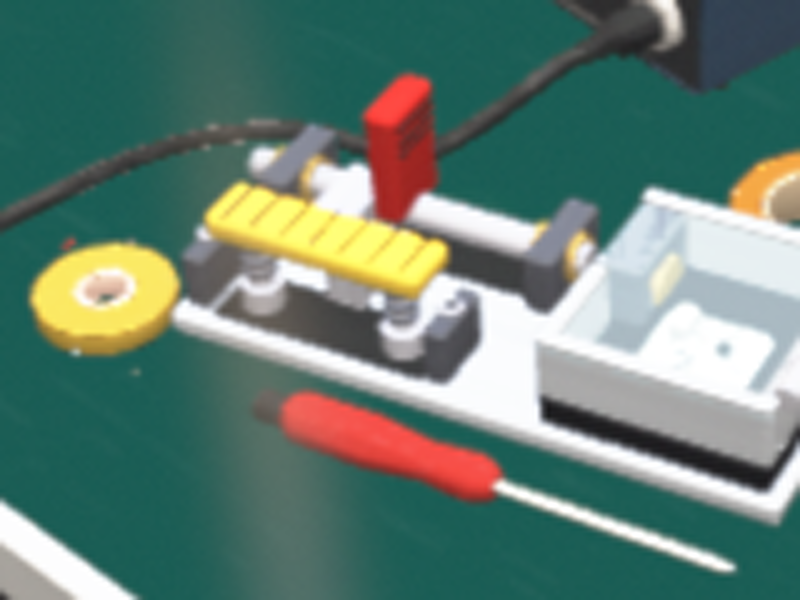

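```bash
cat > loc.py <<'E'
import numpy as np
from scipy.optimize import least_squares
from rig import viewer
P={n:viewer.camera_params(n) for n in("scene","top")}
def proj(n,X):
    p=P[n]; c=p["R"]@np.asarray(X,float)+p["t"]; return np.array([p["fx"]*c[0]/c[2]+p["cx"],p["fy"]*c[1]/c[2]+p["cy"]])
def T(u): return np.array([u[0]/4+200,u[1]/4+150])
def S(u): return np.array([u[0]/5+205,u[1]/5+215])
E
python3 - <<'E'
from loc import *
bt=[(177,492),(378,437),(388,486),(190,541)]; bs=[(237,185),(447,243),(430,272),(207,220)]
bc=[(-19,47),(-19,-33),(-41,-33),(-41,47)]
tt=[(222,328),(247,322),(270,392),(243,397)]; ts=[(410,75),(433,82),(388,122),(367,110)]
tc=[(34,0),(34,-12),(6,-12),(6,0)]
pl_t=[((42,60),(118,360)),((-48,60),(178,570)),((-48,-160),(695,418))]
def pt(v,x,y,z):
    c,s=np.cos(v[2]),np.sin(v[2]); return [v[0]+c*x-s*y,v[1]+s*x+c*y,z]
def f(v):
    e=[]
    for a,b,c in zip(bt,bs,bc): X=pt(v,*c,v[3]); e+=[proj("top",X)-T(a),proj("scene",X)-S(b)]
    for a,b,c in zip(tt,ts,tc): X=pt(v,c[0],c[1]+v[5],v[4]); e+=[proj("top",X)-T(a),proj("scene",X)-S(b)]
    for c,a in pl_t: e.append(proj("top",pt(v,*c,10))-T(a))
    return np.concatenate(e)
s=least_squares(f,[520,50,-0.25,50,70,20]); print(s.x,np.degrees(s.x[2])); print(f(s.x).reshape(-1,2).round(1).tolist())
v=s.x; print("catch",pt(v,-30,7,v[3]),"tab",pt(v,20,v[5],64))
np.save("pose.npy",v)
for n,(a,z) in dict(reel=((108,587),10),kap=((512,132),20)).items():
    g=least_squares(lambda q:proj("top",[q[0],q[1],z])-T(a),[500,50]).x
    c,q=np.cos(v[2]),np.sin(v[2]);d=g-v[:2];print(n,g,"fixture",c*d[0]+q*d[1],-q*d[0]+c*d[1])
E
```

```text
[ 4.99859037e+02 -3.72862370e+02  2.70795172e-01  4.94292781e+01
  6.93100653e+01  1.25922793e+01] 15.515420458634512
[[-0.0, -0.5], [0.3, -1.1], [-0.7, -1.5], [1.1, -0.1], [0.8, -0.1], [-2.3, 2.0], [0.6, 0.8], [-1.0, -0.6], [-0.6, 0.0], [-1.0, -0.8], [0.7, -0.7], [0.7, -0.5], [0.0, -0.7], [1.4, 0.5], [-0.8, 0.3], [-0.8, 1.1], [-0.3, 0.1], [-0.2, 0.9], [1.2, 0.1]]
catch [np.float64(469.0797983556665), np.float64(-374.1423921755546), np.float64(49.42927808046405)] tab [np.float64(515.7618011229474), np.float64(-355.3790181205957), 64]
reel [ 432.61172317 -299.975484  ] fixture -45.29964509662538 88.21928118295088
kap [ 613.36303134 -465.8636678 ] fixture 84.49010302298129 -119.97424949020416
```

```bash
cat >> loc.py <<'E'
from rig import r
v=np.load("pose.npy"); c,s=np.cos(v[2]),np.sin(v[2])
def W(x,y,ztip): return [v[0]+c*x-s*y, v[1]+s*x+c*y, ztip+19]
def R(sg): Y=sg*np.array([c,s,0]); Z=np.array([0,0,-1.]); return np.column_stack([np.cross(Y,Z),Y,Z])
E
python3 - <<'E'
from loc import *
import cv2
r.command_gripper(34/88)
q0=r.get_q(); best=None
for sg in(1,-1):
    q=r.ik(W(-5,31,160),R(sg)); print(sg,q)
    if q is not None and (best is None or abs(q[5]-q0[5])<best[0]): best=(abs(q[5]-q0[5]),sg)
sg=best[1]; np.save("sg.npy",sg); print(sg)
r.move_ptp(W(-5,31,160),R(sg)); r.line_to(W(-5,31,62),speed=100)
print(r.get_clock(),r.get_position(),W(-5,31,62),r.get_gripper_width()*88,r.get_ft_force())
a=viewer.snapshot("scene")[:,:,::-1]; b=viewer.snapshot("top")[:,:,::-1]
A=cv2.resize(a[190:310,205:365],(560,420),interpolation=2); B=cv2.resize(b[150:300,200:400],(560,420),interpolation=2)
cv2.imwrite("pics/hs.png",A); cv2.imwrite("pics/ht.png",B)
E
```

```text
1 [ -16.51074132   15.14232295  -13.36620108    0.          -61.49147598
 -147.97383822]
-1 [-16.51074132  15.14232295 -13.36620108   0.         -61.49147598
  32.02616178]
-1
6.775 [ 487.20916893 -344.53386662   81.64533927] [np.float64(486.74881553677653), np.float64(-344.32954541692317), 81] 34.02512142974341 [-0.46297824  0.74802442 -1.06789675]
```

View pics/hs.png

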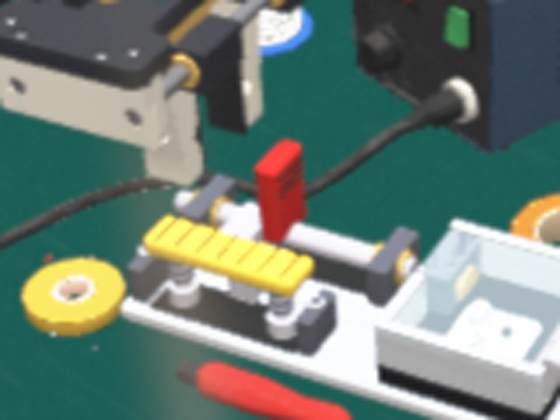

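The near finger tip is at about (180,180) in the crop and looks higher and farther than I planned. I'll check it against the projection.

```bash
python3 - <<'E'
from loc import *
import cv2
print(r.get_position(), r.get_clock(), r.get_ee_rot().round(3).tolist())
k=3.5
for x in(-43,-22,12,33):
  for y in (21.5,40.5):
    p=W(x,y,62-19); u=proj("scene",p); print(x,y,((u-[205,190])*k).round(), )
b=viewer.snapshot("top")[:,:,::-1]; a=viewer.snapshot("scene")[:,:,::-1]
print(np.abs(a[190:310,205:365].astype(int)-0).mean())
B=cv2.resize(b[130:310,170:410],(720,540),interpolation=2)
cv2.imwrite("pics/ht2.png",B)
cv2.imwrite("pics/hs2.png",cv2.resize(a[120:300,180:420],(720,540),interpolation=2))
E
```

```text
[ 487.20901587 -344.49917824   81.76546638] 6.875 [[0.268, -0.964, 0.001], [-0.964, -0.268, -0.0], [0.001, -0.001, -1.0]]
-43 21.5 [184. 234.]
-43 40.5 [148. 224.]
-22 21.5 [208. 209.]
-22 40.5 [173. 199.]
12 21.5 [245. 170.]
12 40.5 [211. 160.]
33 21.5 [267. 146.]
33 40.5 [233. 137.]
118.26284722222222
```

View pics/hs2.png

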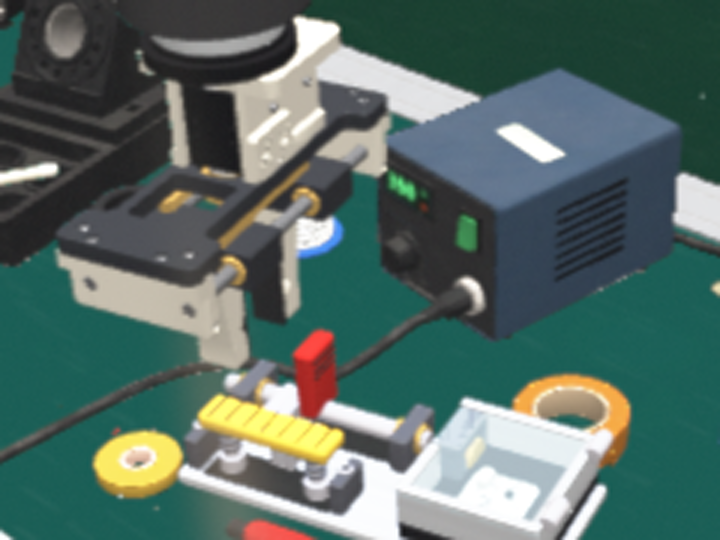

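View pics/ht2.png

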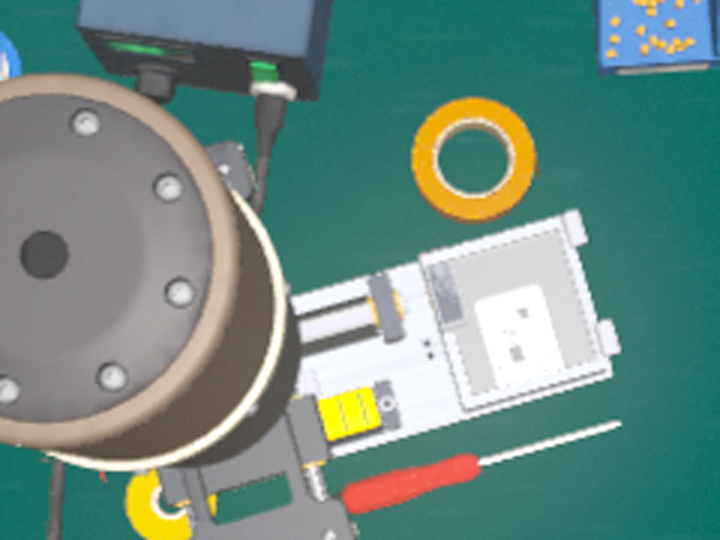

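```bash
python3 - <<'E'
from loc import *
a=np.radians(112.5+0); p=np.array([257.1,-624.1]);Y=np.array([np.cos(a),np.sin(a)]);X=np.array([Y[1],-Y[0]])
for z in(206,225):
  for d in(44,65,-44,-65):
    print(z,d,[proj("scene",[*(p+Y*d+X*w),z]).round().tolist() for w in(-9.5,9.5)])
# fit current tip: corners observed
obs=[(246.7,238.3),(258.3,242.7),(262.7,236.7)]
P0=np.array([487.2,-344.5])
def f(q): # z, inner thickness start, yoff
    z,xo,t=q; out=[]
    for (x,y),o in zip([(xo,9.5),(xo,-9.5),(xo+t,-9.5)],obs):
        out.append(proj("scene",[P0[0]+c*x-s*y,P0[1]+s*x+c*y,z])-o)
    return np.concatenate(out)
g=least_squares(f,[62,-38,21]); print(g.x,g.fun.round(1))
E
```

```text
206 44 [[230.0, 339.0], [239.0, 325.0]]
206 65 [[210.0, 334.0], [220.0, 320.0]]
206 -44 [[318.0, 361.0], [325.0, 346.0]]
206 -65 [[341.0, 366.0], [347.0, 351.0]]
225 44 [[227.0, 324.0], [237.0, 311.0]]
225 65 [[207.0, 319.0], [217.0, 306.0]]
225 -44 [[318.0, 346.0], [325.0, 331.0]]
225 -65 [[341.0, 352.0], [347.0, 336.0]]
[ 88.1732284  -33.64772751  15.28917286] [ 0.6  0.7 -0.7 -0.8  0.1  0.1]
```

```bash
python3 - <<'E'
from loc import *
hit=r.line_to(W(-5,31,38-19),speed=20,f_stop=9)
r.wait(0.1)
print(hit,r.get_clock(),r.get_position(),r.get_ft_force())
import cv2
a=viewer.snapshot("scene")[:,:,::-1]
cv2.imwrite("pics/p1.png",cv2.resize(a[190:310,205:365],(800,600),interpolation=2))
E
```

```text
True 8.8917 [ 486.75754831 -344.34553753   40.96148422] [0.56434417 1.72360836 7.70419392]
```

View pics/p1.png

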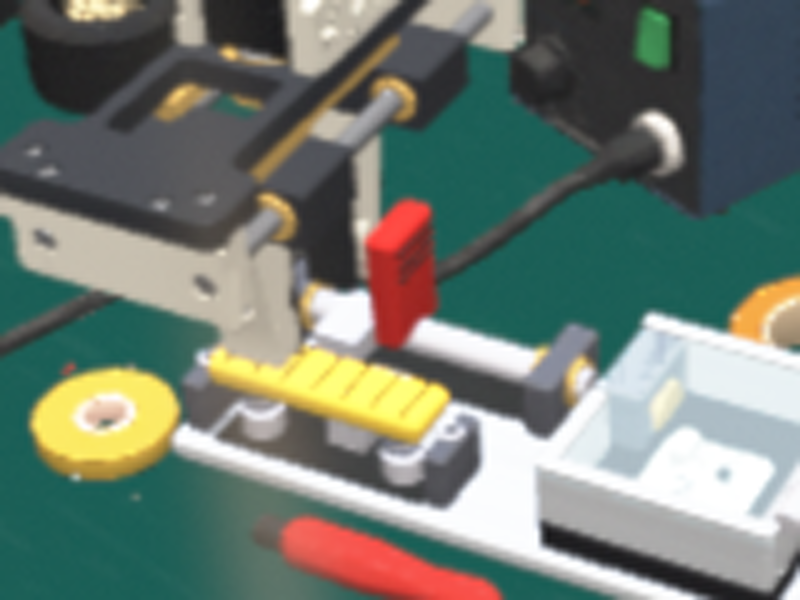

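The tips rest on the bar, which is bottomed out at TCP z 41, and the far finger is behind the tab. The bolt is still withdrawn. Next I push.

```bash
python3 - <<'E'
from loc import *
def fy():
    p=r.get_position(); return round(-s*(p[0]-v[0])+c*(p[1]-v[1]),1),round(p[2],1)
hit=r.line_to(W(-5,-26,40.8-19),speed=25,f_stop=18)
print(hit,r.get_clock(),fy(),r.get_ft_force())
np.save("push.npy",fy())
import cv2
a=viewer.snapshot("scene")[:,:,::-1]
cv2.imwrite("pics/p2.png",cv2.resize(a[190:310,205:365],(800,600),interpolation=2))
E
```

```text
True 10.575 (np.float64(-11.8), np.float64(41.0)) [-0.31730052  4.29460599  7.17274488]
```

```bash
python3 - <<'E'
from loc import *
def fy():
    p=r.get_position(); return round(-s*(p[0]-v[0])+c*(p[1]-v[1]),1),round(p[2],1)
hit=r.line_to(W(-5,-26,40.8-19),speed=12,f_stop=20)
print(hit,r.get_clock(),fy(),r.get_ft_force())
import cv2
a=viewer.snapshot("scene")[:,:,::-1]
cv2.imwrite("pics/p3.png",cv2.resize(a[190:310,205:365],(800,600),interpolation=2))
E
```

```text
True 11.1167 (np.float64(-11.8), np.float64(41.1)) [0.26001412 3.15160456 5.12649721]
```

View pics/p3.png

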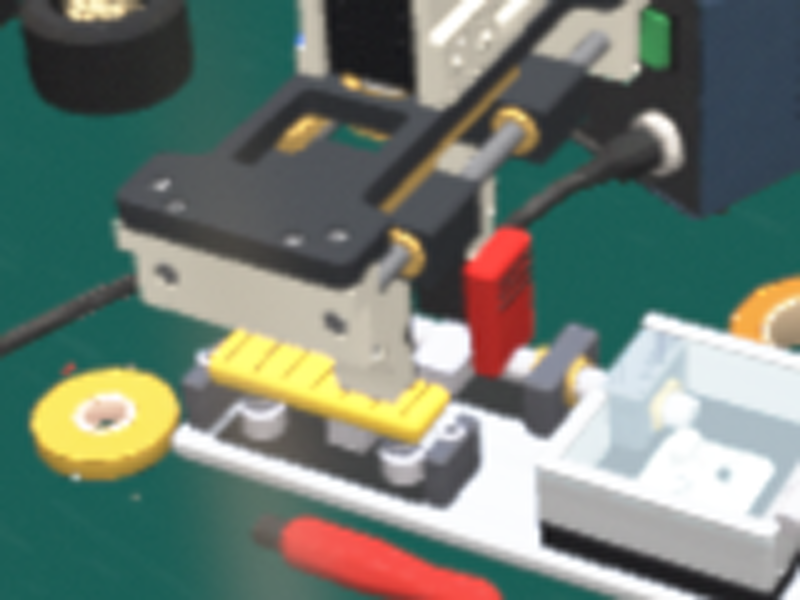

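The bolt tip is in the keeper. The tab moved from about (367,237) to (467,267) in this crop, roughly 38 mm, and it met the rigid stop twice at the same place. I'll lift away.

```bash
python3 - <<'E'
from loc import *
import cv2
r.line_to(W(-5,-10,41-19),speed=20)
r.line_to(W(-5,-10,100),speed=60)
r.line_to(W(-5,60,220),speed=150)
q=list(r.get_q()); q[0]-=75; r.move_joints(q)
r.wait(0.3); print(r.get_clock(),r.get_ft_force())
t=viewer.snapshot("top")[:,:,::-1]; a=viewer.snapshot("scene")[:,:,::-1]
A=cv2.resize(a[215:335,205:365],(400,300),interpolation=2); B=cv2.resize(t[150:300,200:400],(400,300),interpolation=2)
cv2.imwrite("pics/f.png",np.hstack([A,B]))
# tab and bar by colour: compare scene before/after
for n,im in(("before",cv2.imread("pics/top1.png")),("after",t)):
    h=cv2.cvtColor(np.ascontiguousarray(im),cv2.COLOR_BGR2HSV)[225:260,250:310]
    m=cv2.inRange(h,(0,150,120),(8,255,255)); ys,xs=np.nonzero(m); print(n,"tab",xs.mean()+250,ys.mean()+225,len(xs))
for n,im in(("before",cv2.imread("pics/scene1.png")),("after",a)):
    h=cv2.cvtColor(np.ascontiguousarray(im),cv2.COLOR_BGR2HSV)[245:280,244:300]
    m=cv2.inRange(h,(22,150,120),(32,255,255)); ys,xs=np.nonzero(m); print(n,"bar",xs.mean()+244,ys.mean()+245,len(xs))
print("diff elsewhere",np.abs(t.astype(int)-cv2.imread("pics/top1.png"))[150:330,200:400].max(2).__gt__(40).sum())
E
```

```text
16.725 [ 0.67440103 -0.03512017 -0.22457639]
before tab 260.37795275590554 239.77165354330708 127
after tab 283.7226890756302 233.0252100840336 119
before bar 272.4977973568282 264.6431718061674 227
after bar 270.93589743589746 264.1794871794872 234
diff elsewhere 585
```

View pics/f.png

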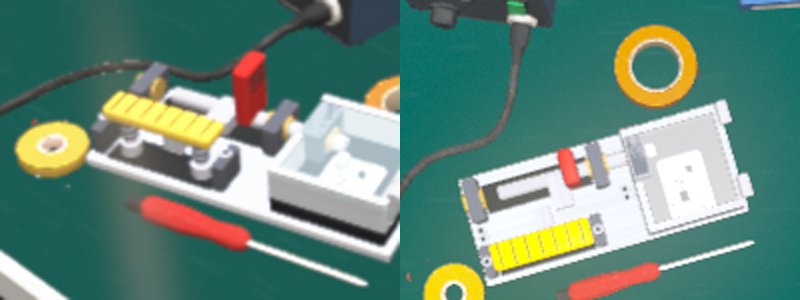

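The bar is back up at its original height, the tab is about 37 mm further along, and the loose things have not moved.

```bash
python3 -c "
from rig import r
print(r.close_job())"
```

```text
the job is handed in; nothing more can be done
None
```

I handed the job in at about 17 s of the 38 s: the last pictures show the bolt home in the keeper, the catch sprung up behind it and the loose things undisturbed; no verdict was returned.

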